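# Unlock the network enclosure

### The arm

A 6-joint arm with a two-finger parallel gripper is mounted at the origin on the work surface. World frame = base frame: x ahead of the robot, y to its left, z up, the work surface at z = 0. Lengths are in m, angles in rad, forces in N, time in s.
With the tool pointing down it reaches from about 0.375 to 0.9 m from the base axis. Payload 3.1 kg.
Tool frame: the origin (TCP) lies midway between the tips of the shut fingers; the grasp point (between the pads) lies 19 mm behind it; z points along the fingers, y is the direction in which the jaws open and shut (so a half turn about z gives the same grasp; the last joint's range is limited). The gripper opens to 85 mm and grips with 20 to 120 N. Pads are 22 mm wide; open, the fingers measure 114 mm over their backs; the gripper's body (76 mm by 85 mm) begins 54 mm behind the grasp point. The pads swing forward as they close: fully open they stand 13 mm farther back than shut.
Start: joints at [1.137, 0.527, 1.433, -0, 1.181, -0.178], TCP at [0.158, 0.605, 0.231] pointing down, gripper open.
Joint ranges: [-3.08, 3.08], [-0.75, 2.2], [0.22, 2.44], [-1.43, 4.57], [0, 2.65], [-2.85, 2.85]. Speed limits (rad/s): [2.79, 2.79, 3.14, 3.14, 3.14, 3.14].

### API

Orientations are given as a unit quaternion [w, x, y, z].
In Python, from plant import bot gives the robot as it stands.
- The arm moves only by the tool drive_tool, never from a script. Its argument "steps" is a list of rows, each a list of 7 numbers: the shift along the tool's x, y, z in cm, then the turn, a rotation vector about the tool's x, y, z in degrees, then the opening, from -1 (shut) to 1 (fully open), so that 0 is half open. A call has 1 to 20 rows; each row shifts and turns the commanded pose from where the row before left it, along the tool's axes as they then stand; what a row does not reach is not made up. A row lasts 1/10 s, in which the tool goes at most 50 mm and 8.59 degrees, less where a joint would pass 70% of its speed; a pose out of reach is approached as far as the arm can. A call is refused whole if a number of a shift passes 5 or a number of a turn 8.59, either way. A call with a gripper value outside its range is refused whole. The fingers move at their own pace and stop on an object; "squeeze" is the grip in N (left out, the last holds). Time passes only in rows, so rows that do not move let the fingers close. It gives the time, the measured TCP pose, the force and the opening at its end, in the units of the state.
- bot.observe(): the state, without advancing time (a new reading comes with each control period).
- bot.grab_frame(name): name is "scene" or "top" or "wrist"; returns a dict with "pixels" (480x640x3 uint8, red, green, blue), "z_map" (480x640 float32, m along the optical axis (not along the pixel's ray), 0 where there is no reading), "mtx" (3x3 intrinsics, pixels), "R" (3x3) and "t" (3): a world point X has camera coordinates R X + t; the wrist camera has in their place "T_tool_cam" (4x4, takes a point from camera to tool coordinates, whose origin is the TCP and whose axes are the flange's). Camera axes: x right, y down, z forward; pixel columns grow to the right and rows downward; lengths in m; the calibration is good to about 2 mm. A picture is of the moment at which its call begins: read the wrist's pose just before it.
- bot.hand_in(): hands the job in, once; it reports no verdict.
The state is a dict: "t": time; "joint_pos": joint angles; "qvel": joint speeds; "joint_torque": joint torques, N m; "tcp_pos": TCP position; "tool_rot": TCP orientation; "force": force on the tool from outside, world axes, zero at the start; "torque": the same for the moment, N m; "gripper_width": finger opening in m.
Only numpy, scipy, OpenCV 4.12 (cv2) and the standard library are available. Lean on these libraries where they do the work, as an engineer would, in place of code of your own. Each camera call takes 0.05 s, during which the arm holds its last target. There are 200 camera calls.

### The job

Take the service key with the flat rectangular bow out of the wooden stand, push it fully home in the keyhole on the sloping panel of the grey network enclosure, and turn it clockwise to its stop so that the hidden bolt lets go and the lid springs ajar. Leave the key turned in the lock and let go of it; leave the other key in the stand and everything else where it is.

Things in the scene. Friction and masses are not known exactly. Their poses are not given: they have to be found in the camera images.
- key: The key to use, 50 g, upright in a stand slot. Origin: centre of the blade's flat end (tip). z from tip up to bow, x along the width of blade and bow, y through their thickness; half a turn about z is the same. Steel blade 18 (x) x 6 (y), z 0-10; neck 6 dia, z 10-22; collar 28 dia, z 22-27; stem 9 dia to z 33; grey rectangular bow, z 33-73.
- key_bow (a point): Centre of the key's rectangular bow, 38 wide (key x) x 10 thick (key y) x 40 tall, 53 above the tip. Axes as the key's. Grip it here across the 10 mm thickness.
- spare_key: A like key for another lock, told by its head: a round upright knob, 28 diameter and 40 tall, instead of a flat bow; its blade, 22 wide, does not fit this keyhole. Same frame, same heights. It stands in the other slot, 75 mm from the key, and must stay there.
- key_stand: Dark wooden block fixed to the table, 150 (x) x 50 (y) x 40 high, origin at the centre of its underside. Two vertical through slots 24 (x) x 8 (y), at x -37.5 and +37.5; either may hold the key, width along the block. The keys hang by their collars on its top, tips 18 above the table, and lift straight out.
- enclosure: Grey steel enclosure fixed to the table, 177 deep (x) x 310 wide (y), origin at the centre of its underside. It stands with its tall back (152 high) to the robot; its face slopes at 30 degrees, facing its -x (away from the robot) and up, down to 57 high at the far side. The part on its +y side (the robot's right) is the fixed aluminium lock panel; the rest is the lid.
- lock_panel: The fixed aluminium lock panel of the enclosure, 190 along the slope (x) x 106 wide (y) x 8 thick. Origin and axes as lock_mouth. The keyhole slot goes through it, edges bevelled 1.5, and lies inside a dark ring 42 across, 2 proud. The blade must be wholly past the panel (tip deeper than 18) before the key can turn.
- lock_mouth (a point): Centre of the keyhole on the panel's outer face: enclosure x 0, y +95, height 105. z is the outward normal, 30 degrees from vertical towards the enclosure's -x; x points up the slope. Slot 20 (x) x 8 (y). The key goes in along -z, its width along x; fully home its collar rests on the panel, tip 22 below the face.
- lock_plug (a joint): The hidden plug of the lock that the key's blade turns, rad. 0 at the start, with its slot in line with the keyhole; grows as the key is turned clockwise as seen from outside (about lock_mouth's -z), stop at 1.3. The bolt lets go between 0.65 and 0.8. Resistance under 0.15 N m; it stays where it is left.
- lid (a joint): Opening of the sprung lid, rad: 0 shut and bolted; when the bolt lets go it springs up to 0.32 and stays there. Hinged along the top edge of the slope.
- lid_edge (a point): Middle of the lid's lower edge, on its outer face. The lid is 190 along the slope x 186 wide, its near edge 57 from the keyhole centre (towards the enclosure's -y); the lower edge rises about 60 when it springs.
- screwdriver: Grey screwdriver, 200 long, 26 thick, lying on the table beyond the enclosure; bystander. Origin under its middle.
- wall_socket: White network wall socket, 45 x 70 x 28 high, on the table between the enclosure and the stand; bystander. Origin under its centre. At the back left stands a fixed white router with aerials up to about 185 high.
- mug: White mug, 80 diameter, 95 high, on the right; bystander. Origin under its centre.
Mind the look-alikes: they are no part of the job. What is shaped like the key but red is not meant.

How it is judged:
On the way, in this order (a step that is already met when the one before it is completed fails the run):
1. the key is fully home in the keyhole, not yet turned (z of key in the frame of lock_mouth below -0.0185 m and distance between key and lock_mouth below 0.027 m and angle between the z axis of key and the z axis of lock_mouth, either way round below 0.2 rad and value of joint lock_plug below 0.4 rad), for 0.1 s.
2. the key, still home, has turned the lock and the lid has sprung ajar (z of key in the frame of lock_mouth below -0.0175 m and distance between key and lock_mouth below 0.027 m and value of joint lock_plug above 0.8 rad and value of joint lid above 0.2 rad), for 0.1 s.
At the end, for the whole second after the job is handed in: The key is left in the keyhole, its tip at least 16.5 mm below the panel face, the lock turned past 0.75 rad, the lid ajar by more than 0.2 rad, the key at rest, and the round-headed key still in its slot (z of key in the frame of lock_mouth below -0.0165 m and distance between key and lock_mouth below 0.028 m and value of joint lock_plug above 0.75 rad and value of joint lid above 0.2 rad and linear speed of key below 0.02 m/s and distance between spare_key and key_stand below 0.055 m and distance of spare_key from where it was at the start of the episode below 0.02 m); the robot touches nothing.
It fails at once if the other key is pulled from the stand (distance of spare_key from where it was at the start of the episode above 0.02 m).
It fails at once if a bystander is shoved by more than 4 cm (distance of any of screwdriver, wall_socket, mug from where it was at the start of the episode above 0.04 m).
It also fails if it takes over 51 s, if anything falls off the work surface, if the arm or the gripper's body presses on something with over 40 N, if the wrist force passes 120 N, or if a joint passes its speed limit or range.

## Working session

There is one attempt and no reset: what is moved stays moved. The work goes in short steps, Python scripts to look and compute and a tool call to move; the robot and the scene stay as the last step left them, time stands still between calls to the robot, and variables do not carry over. Pictures are saved under pics/ and viewed, about 8 in all and at most 12, crops included, and the job is handed in when it is done.

Besides the shell and the picture viewer there is one more tool, called after "Request:" as name([rows], argument=value, ...), one row to a line, values as JSON. drive_tool: Moves the arm, as the interface text tells. Its arguments: {"type":"object","properties":{"steps":{"type":"array","items":{"type":"array","items":{"type":"number"}}},"squeeze":{"type":"number"}},"required":["steps"]}

```bash
mkdir -p pics; cat > h.py <<'E'
import numpy as np, cv2
from scipy.spatial.transform import Rotation as Ro
from plant import bot
np.set_printoptions(precision=4,suppress=True)
def save(f,n,crop=None,s=1):
    p=f["pixels"][...,::-1]
    if crop: p=p[crop[1]:crop[3],crop[0]:crop[2]]
    cv2.imwrite("pics/"+n+".png",cv2.resize(p,None,fx=s,fy=s,interpolation=cv2.INTER_CUBIC))
def pts(f):
    K,R,t=map(np.array,(f["mtx"],f["R"],f["t"]))
    v,u=np.mgrid[:480,:640]; z=f["z_map"]
    c=np.stack([(u-K[0,2])/K[0,0]*z,(v-K[1,2])/K[1,1]*z,z],-1)
    return (c-t)@R
def ray(f,u,v,h):
    K,R,t=map(np.array,(f["mtx"],f["R"],f["t"]))
    o=-R.T@t; d=R.T@np.linalg.inv(K)@[u,v,1]
    return o+d*(h-o[2])/d[2]
def rotT(): 
    s=bot.observe(); q=s["tool_rot"]; return np.array(s["tcp_pos"]),Ro.from_quat([q[1],q[2],q[3],q[0]])
E
python3 - <<'E'
from h import *
import pickle
a={}
for n in("scene","top"):
    f=bot.grab_frame(n); a[n]=f; save(f,n+"0"); print(n,-np.array(f["R"]).T@f["t"],f["mtx"][0][0],(f["z_map"]>0).mean())
pickle.dump(a,open("f0.pkl","wb"))
print(bot.observe())
E
```

```text
scene [1.3908 0.5644 0.9931] 623.7006072496529 0.994296875
top [ 0.4725 -0.0523  1.2855] 483.2960831108388 0.9959895833333333
{'t': 0.1, 'joint_pos': array([ 1.1365,  0.5284,  1.4338, -0.    ,  1.1814, -0.1785]), 'qvel': array([ 0.0015, -0.0035, -0.0033, -0.0018, -0.0007,  0.0019]), 'joint_torque': array([ -0.0003, -44.3304, -17.8585,  -0.0002,   0.0039,   0.    ]), 'tcp_pos': array([0.1578, 0.6041, 0.2304]), 'tool_rot': array([-0.0003,  0.1275,  0.9918, -0.0009]), 'force': array([-0.4394, -0.3986, -1.1872]), 'torque': array([ 0.0057, -0.0592,  0.0134]), 'gripper_width': 0.08515410396475132}
```

View pics/scene0.png

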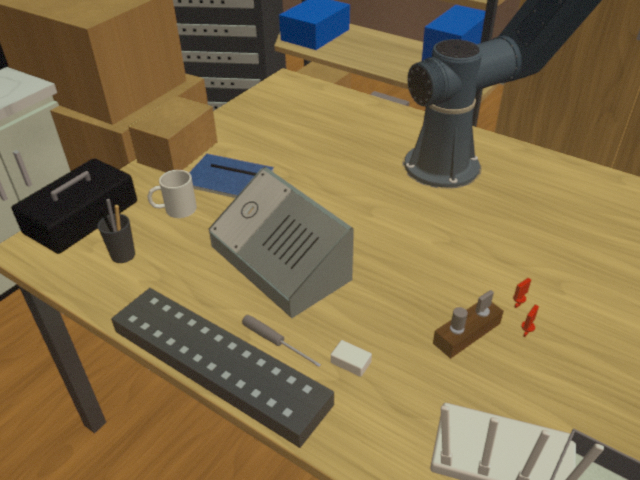

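View pics/top0.png

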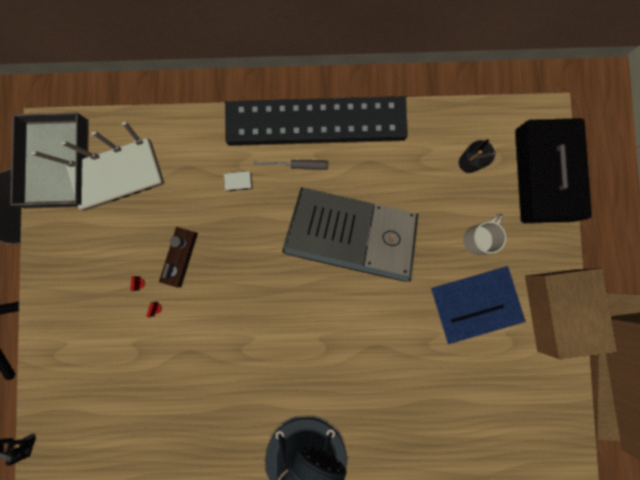

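The scene picture shows the enclosure in the middle. Its ring is at about scene (250,210) and top (391,238). The stand is at top (178,257), with the rectangular-bow key on its robot-side end at about top (170,271) and the round one at (178,241). Two red decoys lie beside it. Next I'll measure.

```bash
python3 - <<'E'
from h import *
import pickle
a=pickle.load(open("f0.pkl","rb"))
for n,f in a.items():
    P=pts(f).astype(np.float64); ok=f["z_map"]>0
    print(n)
    # stand
    reg=ok&(P[...,1]>.15)&(P[...,1]<.6)&(P[...,0]>.3)&(P[...,0]<.75)
    px=f["pixels"].astype(int)
    red=(px[...,0]>px[...,1]+80)
    hsv=cv2.cvtColor(f["pixels"],cv2.COLOR_RGB2HSV)
    m=((P[...,2]>.034)&(P[...,2]<.046)&reg&~red).astype(np.uint8)
    k,l,st,c=cv2.connectedComponentsWithStats(m)
    for i in range(1,k):
        if st[i,4]>80:
            q=P[l==i]; r=cv2.minAreaRect((q[:,:2]*1000).astype(np.float32)); print(" h40",st[i],r,q[:,2].mean())
    m=((P[...,2]>.055)&(P[...,2]<.11)&reg&~red).astype(np.uint8)
    k,l,st,c=cv2.connectedComponentsWithStats(m)
    for i in range(1,k):
        if st[i,4]>15:
            q=P[l==i]; t=q[q[:,2]>.086]; print(" hi",st[i],c[i],q[:,2].max(),t.mean(0),len(t),cv2.minAreaRect((t[:,:2]*1000).astype(np.float32)) if len(t)>3 else 0)
    # enclosure
    m=ok&(P[...,2]>.05)&(P[...,2]<.17)&(P[...,0]>.35)&(P[...,0]<.75)&(P[...,1]>-.3)&(P[...,1]<.12)
    q=P[m]; 
    # slope plane by RANSAC-ish iterative
    rng=np.random.default_rng(0);best=0
    for _ in range(500):
        s=q[rng.choice(len(q),3)]; nn=np.cross(s[1]-s[0],s[2]-s[0]); L=np.linalg.norm(nn)
        if L<1e-4: continue
        nn/=L; inl=abs((q-s[0])@nn)<.003
        if inl.sum()>best: best=inl.sum();I=inl
    s=q[I];c0=s.mean(0);nn=np.linalg.svd(s-c0,full_matrices=False)[2][2]; nn*=np.sign(nn[2])
    print(" plane",c0,nn,"tilt",np.degrees(np.arccos(nn[2])),"az",np.degrees(np.arctan2(nn[1],nn[0])),best)
    np.save(n+"_pl.npy",np.r_[c0,nn])
    e1=np.cross(nn,[0,0,1]);e1/=np.linalg.norm(e1);e2=np.cross(e1,nn); # e2 upslope?
    w=np.c_[(s-c0)@e1,(s-c0)@e2]; r=cv2.minAreaRect((w*1000).astype(np.float32));print(" rect",r,(c0+e1*r[0][0]/1000+e2*r[0][1]/1000),e1,e2)
f=a["scene"];save(f,"s_crop",(205,160,365,320),4) 
E
```

```text
scene
 h40 [ 435  302   69   47 1090] ((525.8848876953125, 320.8287048339844), (53.16075897216797, 157.70425415039062), 72.294189453125) 0.04144849038963665
 h40 [451 406  33  22 153] ((728.4593505859375, 409.4334716796875), (60.07489776611328, 35.912445068359375), 84.62632751464844) 0.03507027902110348
 h40 [497 419  43  39 445] ((717.4837646484375, 493.8118896484375), (64.21424102783203, 68.2155532836914), 1.4684842824935913) 0.035317902260242236
 h40 [536 429  33  35 302] ((706.3204345703125, 557.3861083984375), (27.812999725341797, 85.30348205566406), 88.89602661132812) 0.03519882489199605
 h40 [568 436  19  18  94] ((679.4014892578125, 584.4850463867188), (21.02252769470215, 28.410842895507812), 57.54389190673828) 0.03867920202035543
 hi [516 285   4   9  22] [517.2273 289.0909] 0.07365784917325939 [nan nan nan] 0 0
 hi [476 290  18  23 240] [484.5667 300.6375] 0.09694231251324643 [0.492  0.3329 0.0916] 97 ((490.4933166503906, 332.73974609375), (11.63519287109375, 39.94321060180664), 73.3316421508789)
 hi [451 307  17  23 297] [458.9057 317.7946] 0.09875319184321871 [0.5629 0.31
[... 1035 characters left out ...]
6825 270.3175] 0.09664336636136948 [0.4936 0.3321 0.0894] 63 ((493.0112609863281, 331.7200927734375), (11.321295738220215, 37.550506591796875), 74.53556823730469)
 hi [130 276   8  15  57] [134.4386 282.7895] 0.07430536593933659 [nan nan nan] 0 0
 hi [146 302  10  16  49] [151.8163 309.2653] 0.07582697730498397 [nan nan nan] 0 0
 plane [ 0.5727 -0.1316  0.1085] [ 0.4753 -0.1275  0.8705] tilt 29.481413535984473 az -15.015045541305987 7177
 rect ((-0.3714447021484375, -3.6539230346679688), (203.0009002685547, 310.238037109375), 89.39823913574219) [ 0.5759 -0.132   0.1067] [-0.2591 -0.9659  0.    ] [-0.8408  0.2255  0.4921]<stdin>:21: RuntimeWarning: Mean of empty slice.
  ret = um.true_divide(
```

```bash
python3 - <<'E'
from h import *
import pickle
a=pickle.load(open("f0.pkl","rb"))
A=cv2.resize(a["scene"]["pixels"][160:280,205:325],None,fx=4,fy=4,interpolation=cv2.INTER_CUBIC)
C=cv2.resize(a["top"]["pixels"][200:290,350:430],(320,360),interpolation=cv2.INTER_CUBIC)
B=np.zeros((480,800,3),np.uint8);B[:,:480]=A;B[:360,480:]=C
cv2.imwrite("pics/ring.png",B[...,::-1])
E
```

```text
(no output)
```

View pics/ring.png

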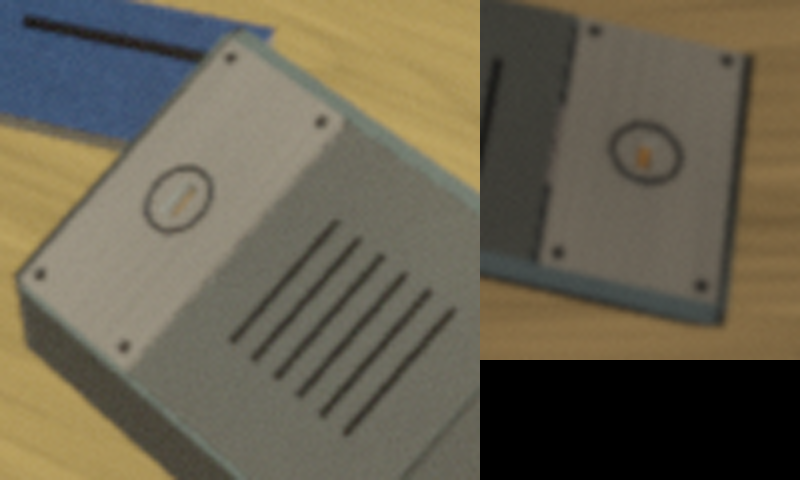

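```bash
cat >> h.py <<'E'
def target(x,y,z,az,tilt=None):
    """tool y horizontal at azimuth az(deg); z down, tilted"""
    ty=np.array([np.cos(np.radians(az)),np.sin(np.radians(az)),0]); tz=np.array([0,0,-1.]); tx=np.cross(ty,tz)
    R=Ro.from_matrix(np.c_[tx,ty,tz])
    if tilt: R=R*Ro.from_euler('y',tilt,degrees=True)
    return np.array([x,y,z]),R
def go(T):
    p,R=rotT(); pt,Rt=T
    print("turn first (deg)",np.degrees((R.inv()*Rt).as_rotvec()),"then shift(cm)",100*Rt.inv().apply(pt-p),"| shift in present axes",100*R.inv().apply(pt-p))
E
python3 - <<'E'
from h import *
import pickle
a=pickle.load(open("f0.pkl","rb"))
print("ring",ray(a["scene"],249.5,209.7,.106),ray(a["top"],391.5,238,.106))
go(target(.4925,.3325,.20,72.3))
print(bot.observe()["t"])
E
```

```text
ring [ 0.5523 -0.2255  0.106 ] [ 0.5564 -0.2258  0.106 ]
turn first (deg) [-0.1112 -0.016   3.0446] then shift(cm) [-40.138  -15.6968   3.0415] | shift in present axes [-39.2486 -17.8006   3.0629]
0.1
```

Request:
drive_tool([
  [0,0,0,0,0,3.04,1],
  [-2.5,-0.98,0.2,0,0,0,1],
  [-2.5,-0.98,0.2,0,0,0,1],
  [-2.5,-0.98,0.2,0,0,0,1],
  [-2.5,-0.98,0.2,0,0,0,1],
  [-2.5,-0.98,0.2,0,0,0,1],
  [-2.5,-0.98,0.2,0,0,0,1],
  [-2.5,-0.98,0.2,0,0,0,1],
  [-2.5,-0.98,0.2,0,0,0,1],
  [-2.5,-0.98,0.2,0,0,0,1],
  [-2.5,-0.98,0.2,0,0,0,1],
  [-2.5,-0.98,0.2,0,0,0,1],
  [-2.5,-0.98,0.2,0,0,0,1],
  [-2.5,-0.98,0.2,0,0,0,1],
  [-2.5,-0.98,0.2,0,0,0,1],
  [-2.5,-0.98,0.2,0,0,0,1],
  [-2.6,-0.98,0,0,0,0,1],
  [0,0,0,0,0,0,1],
])

```text
t: 1.9
tcp_pos: [0.4954, 0.3313, 0.2009]
tool_rot: [0.001, 0.156, 0.988, -0.0]
force: [0.6, 0.0, 0.0]
gripper_width: 0.0852
```

```bash
cat >> h.py <<'E'
def wrist():
    p,R=rotT(); f=bot.grab_frame("wrist"); T=np.array(f["T_tool_cam"])
    Rc=R.as_matrix()@T[:3,:3]; tc=R.as_matrix()@T[:3,3]+p
    f["R"]=Rc.T; f["t"]=-Rc.T@tc; return f
E
python3 - <<'E'
from h import *
import pickle
f=wrist(); pickle.dump(f,open("w1.pkl","wb")); save(f,"w1")
P=pts(f); m=(f["z_map"]>0)&(P[...,2]>.085)&(P[...,2]<.1)
k,l,st,c=cv2.connectedComponentsWithStats(m.astype(np.uint8))
for i in range(1,k):
    if st[i,4]>100: q=P[l==i]; print(st[i],c[i],q.mean(0),cv2.minAreaRect((q[:,:2]*1000).astype(np.float32)))
go(target(.4925,.3325,.20,72.3)); print(bot.observe()["t"],rotT()[0])
E
```

```text
[300 195  15  57 832] [306.9663 222.8714] [0.4898 0.3317 0.0905] ((490.6502990722656, 331.46624755859375), (9.447637557983398, 38.329261779785156), 72.01729583740234)
[ 289  305   39   39 1145] [307.5738 324.0795] [0.5604 0.3093 0.0904] ((561.5628662109375, 309.03131103515625), (27.15812110900879, 27.719070434570312), 76.65682983398438)
turn first (deg) [-0.0201 -0.0294 -0.1609] then shift(cm) [ 0.1049 -0.0055  0.0793] | shift in present axes [ 0.1048 -0.0057  0.0794]
1.95 [0.4935 0.3322 0.2008]
```

View pics/w1.png

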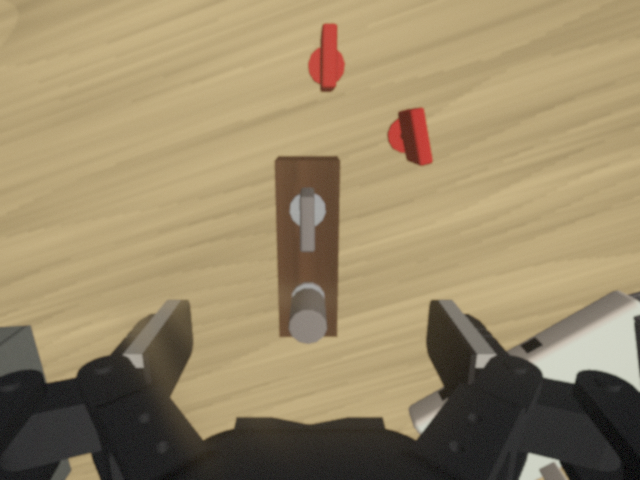

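The wrist view shows the flat bow at (307,222) and the knob at (308,325), 74 mm apart, with the bow top at height 0.0905. That fits the given sizes. I'll descend and grip.

```bash
python3 -c "
from h import *
go(target(.491,.3318,.055,72.2))"
```

```text
turn first (deg) [-0.0202 -0.0293 -0.0609] then shift(cm) [ 0.2263 -0.1182 14.5793] | shift in present axes [ 0.2187 -0.1133 14.5795]
```

Request:
drive_tool([
  [0.22,-0.1,2.0,0,0,0,1],
  [0,0,2.0,0,0,0,1],
  [0,0,2.0,0,0,0,1],
  [0,0,2.0,0,0,0,1],
  [0,0,2.0,0,0,0,1],
  [0,0,2.0,0,0,0,1],
  [0,0,1.5,0,0,0,1],
  [0,0,1.08,0,0,0,1],
  [0,0,0,0,0,0,0.2],
  [0,0,0,0,0,0,-0.4],
  [0,0,0,0,0,0,-0.6],
  [0,0,0,0,0,0,-0.7],
  [0,0,0,0,0,0,-0.8],
  [0,0,0,0,0,0,-0.9],
  [0,0,0,0,0,0,-1],
  [0,0,0,0,0,0,-1],
  [0,0,0,0,0,0,-1],
], squeeze=50)

```text
t: 3.65
tcp_pos: [0.4902, 0.3327, 0.0562]
tool_rot: [0.0, 0.154, 0.988, -0.0]
force: [-0.4, -3.4, 6.4]
gripper_width: 0.0095
```

```bash
python3 -c "
from h import *
s=bot.observe();print(s['t'],s['gripper_width'],s['force'],s['torque'])
go(target(.491,.3318,.055,72.2)); print(rotT()[0])"
```

```text
3.65 0.009458133357593225 [-0.4053 -3.4339  6.4045] [-0.4951  0.1541 -0.0372]
turn first (deg) [-0.0226  0.0275  0.116 ] then shift(cm) [-0.1013 -0.0613  0.1182] | shift in present axes [-0.1012 -0.0615  0.1183]
[0.4902 0.3327 0.0562]
```

Request:
drive_tool([
  [0,0,-0.5,0,0,0,-1],
  [0,0,-1,0,0,0,-1],
  [0,0,-1,0,0,0,-1],
  [0,0,-1.5,0,0,0,-1],
  [0,0,-2,0,0,0,-1],
  [0,0,-2,0,0,0,-1],
  [0,0,-2,0,0,0,-1],
  [0,0,-2,0,0,0,-1],
  [0,0,-2,0,0,0,-1],
  [0,0,-2,0,0,0,-1],
  [0,0,-2,0,0,0,-1],
  [0,0,-2,0,0,0,-1],
  [0,0,-2,0,0,0,-1],
  [0,0,0,0,0,0,-1],
])

```text
t: 5.05
tcp_pos: [0.4918, 0.3342, 0.2795]
tool_rot: [0.003, 0.154, 0.988, 0.002]
force: [-0.2, -0.7, -0.1]
gripper_width: 0.0093
```

```bash
python3 - <<'E'
from h import *
import pickle
f=wrist(); pickle.dump(f,open("w2.pkl","wb"))
g=bot.grab_frame("scene"); pickle.dump(g,open("s2.pkl","wb"))
p,R=rotT(); uv=np.array(g["R"])@p+g["t"]; uv=(np.array(g["mtx"])@uv); uv=(uv[:2]/uv[2]).astype(int); print(p,uv,bot.observe()["t"],bot.observe()["force"])
u,v=uv; A=cv2.resize(f["pixels"],(400,300)); B=cv2.resize(g["pixels"][max(0,v-60):v+60,u-50:u+50],None,fx=4,fy=4,interpolation=cv2.INTER_CUBIC)
o=np.zeros((480,800,3),np.uint8); o[:300,:400]=A; o[:B.shape[0],400:400+B.shape[1]]=B; cv2.imwrite("pics/grasp.png",o[...,::-1])
go(target(.5525,-.2245,.3,75,30))
E
```

```text
[0.4899 0.3332 0.2759] [503 223] 5.15 [-0.068  -0.2116 -1.183 ]
turn first (deg) [ 0.7574 30.0369 -2.611 ] then shift(cm) [-16.5372 -52.2538 -12.3251] | shift in present axes [-22.9131 -51.2336  -2.4391]
```

View pics/grasp.png

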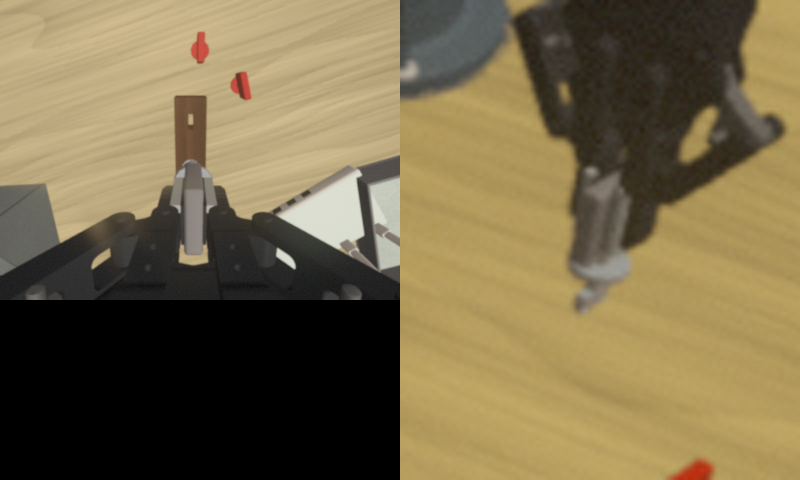

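Left view: the bow is upright between the pads at about (193,210), and the stand slot is now empty. Right view: the key hangs straight with blade and collar clear. Next I'll measure where the key sits in the tool frame.

```bash
python3 - <<'E'
from h import *
import pickle
f=pickle.load(open("w2.pkl","rb"))
T=np.array(f["T_tool_cam"]);K=f["mtx"];v,u=np.mgrid[:480,:640];z=f["z_map"]
c=np.stack([(u-K[0][2])/K[0][0]*z,(v-K[1][2])/K[1][1]*z,z],-1)@T[:3,:3].T+T[:3,3]
print("cam in tool",T[:3,3],"tool z dir",T[:3,2])
m=(abs(c[...,1])<.0065)&(c[...,2]>-.045)&(c[...,2]<.045)&(abs(c[...,0])<.03)&(z>0)
q=c[m]
for z0 in np.arange(-.045,.045,.005):
    s=q[(q[:,2]>=z0)&(q[:,2]<z0+.005)]
    if len(s)>5: print(round(z0,3),len(s),"x",s[:,0].min(),s[:,0].max(),"y med",np.median(s[:,1]),s[:,1].min(),s[:,1].max(),"z med",np.median(s[:,2]))
m=(abs(c[...,1])<.02)&(c[...,2]>.003)&(c[...,2]<.025)&(abs(c[...,0])<.03)&(z>0); q=c[m];print("collar",len(q),q.min(0),q.max(0),np.median(q,0), q[q[:,0]>q[:,0].max()-.001])
E
```

```text
cam in tool [ 0.07    0.0003 -0.1426] tool z dir [-0.2759 -0.0004  0.9612]
-0.045 78 x -0.012674767957026989 0.007710898617562065 y med -0.005985202371059746 -0.006469413543432478 -0.005893743083867659 z med -0.042908619230875245
-0.04 1511 x -0.01855145560504627 0.017832080589388136 y med -0.00014337090924101926 -0.0064540313513301055 0.006494609656163531 z med -0.035986828321603145
-0.035 2697 x -0.0195339979756272 0.018688417879067575 y med 0.00016886126808366437 -0.006495761701575178 0.006435135652137305 z med -0.034313260675376364
-0.03 263 x 0.010548498720032232 0.01859418627816549 y med -0.00015298336269378276 -0.0064923836613385464 0.0063449670082422 z med -0.027568219078093287
-0.025 233 x 0.010352315670707837 0.018571755871658026 y med -0.00016768302672137968 -0.00647380077672081 0.006498778373935073 z med -0.022780189398616923
-0.02 204 x 0.010630077332601823 0.018823501370876655 y med -0.0001788859842830177 -0.006477235180166371 0.006433430181938991 z med -0.017726757817933515
-0.015 171 x 0.0105801068922768 0.01846393439036162 y med -0.00020362225311080964 -0.00630461121
[... 597 characters left out ...]
06492297087090883 0.006442537042149924 z med 0.011661026672245306
0.03 23 x 0.007228126155668882 0.008565062606542356 y med 0.00010898624154152296 -0.0022406954275982537 0.0029529156171697627 z med 0.033337771744051975
0.035 23 x 0.007013560382787068 0.008455727209059058 y med 0.00010504833665897262 -0.0027570729824113816 0.002981713472741793 z med 0.03618831713951595
collar 437 [-0.0006 -0.0134  0.003 ] [0.0181 0.0132 0.0162] [ 0.0076 -0.0057  0.0116] [[ 0.0178 -0.0026  0.0038]
 [ 0.0177 -0.0006  0.0041]
 [ 0.0181  0.0005  0.003 ]
 [ 0.0178  0.0009  0.004 ]
 [ 0.0177  0.0017  0.0041]
 [ 0.018   0.0021  0.0033]
 [ 0.0174 -0.0038  0.0039]
 [ 0.0175 -0.0034  0.0036]
 [ 0.0175  0.004   0.0037]]
```

```bash
python3 -c "
from h import *
go(target(.6105,-.240,.215,75,30))"
```

```text
turn first (deg) [ 0.7574 30.0369 -2.611 ] then shift(cm) [-25.9864 -52.2498  -7.9657] | shift in present axes [-28.9038 -50.9565   6.0655]
```

Request:
drive_tool([
  [0,0,0,0.19,7.51,-0.65,-1],
  [0,0,0,0.19,7.51,-0.65,-1],
  [0,0,0,0.19,7.51,-0.65,-1],
  [0,0,0,0.19,7.51,-0.65,-1],
  [-1.62,-3.27,-0.5,0,0,0,-1],
  [-1.62,-3.27,-0.5,0,0,0,-1],
  [-1.62,-3.27,-0.5,0,0,0,-1],
  [-1.62,-3.27,-0.5,0,0,0,-1],
  [-1.62,-3.27,-0.5,0,0,0,-1],
  [-1.62,-3.27,-0.5,0,0,0,-1],
  [-1.62,-3.27,-0.5,0,0,0,-1],
  [-1.62,-3.27,-0.5,0,0,0,-1],
  [-1.62,-3.27,-0.5,0,0,0,-1],
  [-1.62,-3.27,-0.5,0,0,0,-1],
  [-1.62,-3.27,-0.5,0,0,0,-1],
  [-1.62,-3.27,-0.5,0,0,0,-1],
  [-1.62,-3.27,-0.5,0,0,0,-1],
  [-1.62,-3.27,-0.5,0,0,0,-1],
  [-1.62,-3.27,-0.5,0,0,0,-1],
  [-1.62,-3.27,-0.5,0,0,0,-1],
])

```text
t: 7.15
tcp_pos: [0.6094, -0.2419, 0.2134]
tool_rot: [-0.258, 0.126, 0.957, 0.034]
force: [0.4, -0.0, -1.1]
gripper_width: 0.0094
```

```bash
python3 - <<'E'
from h import *
import pickle
bot.grab_frame("top"); f=wrist(); pickle.dump(f,open("w3.pkl","wb")); save(f,"w3")
go(target(.6105,-.240,.215,75,30)); s=bot.observe();print(s["t"],s["joint_pos"],s["tcp_pos"])
P=pts(f); ok=(f["z_map"]>0)&(P[...,2]>.05)&(P[...,2]<.16)
p,R=rotT(); q=P[ok]; tl=R.inv().apply(q-p); q=q[(tl[:,2]>.08)]
c=np.median(q,0)
for _ in range(5):
    n=np.linalg.svd(q-q.mean(0),full_matrices=False)[2][2]; d=abs((q-q.mean(0))@n); q=q[d<max(.003,np.median(d)*2.5)]
n*=np.sign(n[2]); print("plane",q.mean(0),n,np.degrees(np.arccos(n[2])),np.degrees(np.arctan2(n[1],n[0])),len(q))
E
```

```text
turn first (deg) [ 0.0256 -0.1344 -0.3466] then shift(cm) [ 0.1585  0.6005 -0.2408] | shift in present axes [ 0.1627  0.5996 -0.2401]
7.25 [-0.4996  0.8442  0.9447 -0.1234  1.8644 -1.8073] [ 0.6091 -0.2458  0.2121]
plane [ 0.5622 -0.1399  0.1134] [ 0.4775 -0.1266  0.8695] 29.602162366303226 -14.848613024647289 102314
```

View pics/w3.png

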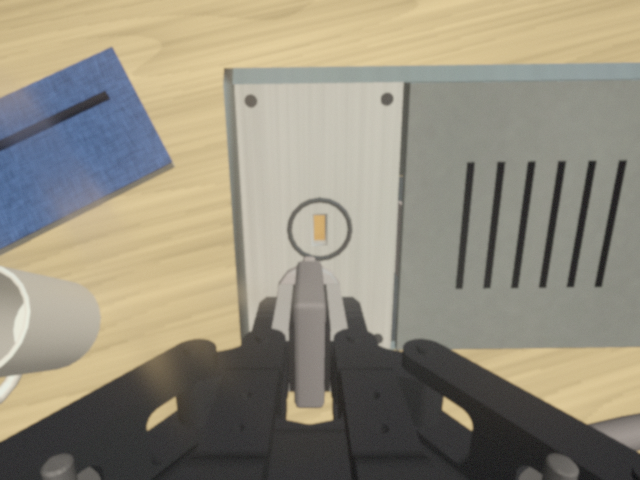

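The ring is sharp at about (320,229) with the slot inside it at (320,227), and the held key is at (311,330). I'll fit the ring and slot in a fresh frame with the arm at rest.

```bash
cat > ring.py <<'E'
from h import *
def meas():
    f=wrist(); p,R=rotT(); g=cv2.cvtColor(f["pixels"],cv2.COLOR_RGB2GRAY)
    T=np.array(f["T_tool_cam"]); K=np.array(f["mtx"])
    # panel plane in tool frame, from depth around the ring
    P=pts(f); tl=R.inv().apply(P.reshape(-1,3)-p).reshape(480,640,3)
    px=f["pixels"].astype(int)
    m=(f["z_map"]>0)&(tl[...,2]>.03)&(P[...,2]>.05)&(P[...,2]<.16)&(g>140)&(np.abs(px[...,0]-px[...,2])<30); m[260:]=0; m[:,:235]=0; m[:,400:]=0
    q=tl[m]
    for _ in range(4):
        c=q.mean(0); n=np.linalg.svd(q-c,full_matrices=False)[2][2]; q=q[abs((q-c)@n)<.003]
    n*=-np.sign(n[2])
    def cast(u,v):
        d=T[:3,:3]@np.linalg.inv(K)@[u,v,1]; o=T[:3,3]; return o+d*((c-o)@n)/(d@n)
    print("t",bot.observe()["t"],"tcp",p,"plane n in tool",n,"dist along tool z",(c@n)/n[2],len(q))
    w=(R.as_matrix()@n); print("n world",w,"tilt",np.degrees(np.arccos(w[2])),np.degrees(np.arctan2(w[1],w[0])))
    dark=(g<110).astype(np.uint8)
    cs,_=cv2.findContours(dark,cv2.RETR_CCOMP,cv2.CHAIN_APPROX_NONE)
    for k in cs:
        if len(k)<50: continue
        (e,ax,an)=cv2.fitEllipse(k)
        if 30<ax[0]<110 and ax[1]/ax[0]<1.3 and abs(e[0]-320)<80: print("ring",e,ax,cast(*e)*1000, "diam mm",np.linalg.norm(cast(e[0]+ax[0]/2,e[1])-cast(e[0]-ax[0]/2,e[1]))*1000)
    hsv=cv2.cvtColor(f["pixels"],cv2.COLOR_RGB2HSV)
    o=((px[...,0]-px[...,2])>60); o[:150]=0;o[330:]=0;o[:,:270]=0;o[:,370:]=0
    kk,l,st,ce=cv2.connectedComponentsWithStats(o.astype(np.uint8))
    for i in range(1,kk):
        if st[i,4]>60: print("orange",st[i],ce[i],cast(*ce[i])*1000)
    # slot: convex outline by edges between ring interior
    return f,cast
if __name__=="__main__":
    f,cast=meas(); save(f,"w4",(270,180,370,270),6)
E
python3 ring.py
```

```text
t 7.3 tcp [ 0.6089 -0.243   0.2127] plane n in tool [ 0.0072  0.0055 -1.    ] dist along tool z 0.12187499914336405 27782
n world [ 0.4811 -0.125   0.8677] tilt 29.80786267020248 -14.566756603762396
ring (314.60882568359375, 231.4960174560547) (57.92336654663086, 60.28687286376953) [ -3.3859   3.9024 121.8719] diam mm 40.11644043128001
orange [310 218  11  24 261] [314.9808 229.4559] [ -1.9252   4.1545 121.8838]
```

View pics/w4.png

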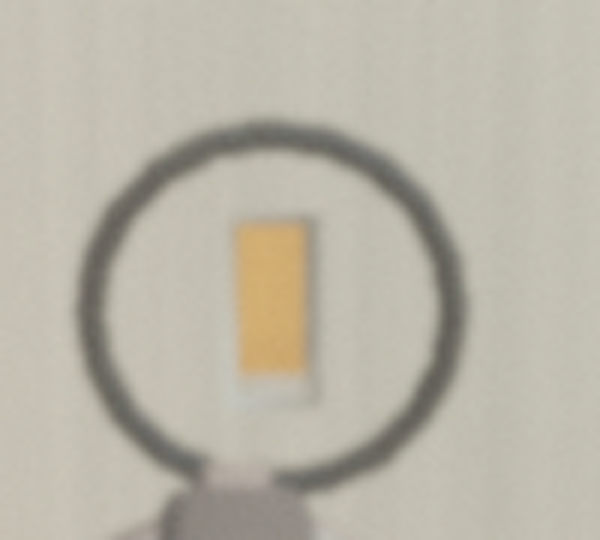

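Request:
drive_tool([
  [-0.28,0.45,2,0,0,0,-1],
  [0,0,0,0,0,0,-1],
  [0,0,0,0,0,0,-1],
  [0,0,0,0,0,0,-1],
  [0,0,0,0,0,0,-1],
])

```text
t: 7.8
tcp_pos: [0.6043, -0.2344, 0.1976]
tool_rot: [-0.256, 0.126, 0.958, 0.033]
force: [-0.3, -0.0, -0.0]
gripper_width: 0.0096
```

```bash
python3 - <<'E'
from ring import *
meas(); f,cast=meas(); save(f,"w5",(270,190,370,290),6)
print([cast(u,v)*1000 for u,v in((310,240),(320,240),(310,250))])
go(target(.6105,-.240,.215,75,30))
E
```

```text
t 7.85 tcp [ 0.6042 -0.2344  0.1976] plane n in tool [ 0.0037  0.0018 -1.    ] dist along tool z 0.105389972813438 28236
n world [ 0.48   -0.1254  0.8682] tilt 29.745777565282435 -14.642072546982185
ring (300.09613037109375, 236.80445861816406) (61.20103073120117, 64.12678527832031) [ -2.398   -5.7711 105.3704] diam mm 39.890740266488486
orange [295 222  12  26 297] [300.7037 234.2727] [ -0.684   -5.3649 105.3776]
t 7.9 tcp [ 0.6041 -0.2345  0.1975] plane n in tool [ 0.0038  0.0012 -1.    ] dist along tool z 0.10524513027861375 28240
n world [ 0.48   -0.1261  0.8682] tilt 29.751885105602042 -14.721035517540633
ring (300.2740478515625, 236.82960510253906) (61.15935516357422, 64.10262298583984) [ -2.3738  -5.6519 105.2292] diam mm 39.842140551630045
orange [295 222  12  26 292] [300.8014 234.3219] [ -0.6769  -5.2984 105.236 ]
[array([ -4.5303,   0.6851, 105.2288]), array([ -4.5328,   7.2148, 105.2369]), array([-11.3896,   0.6881, 105.2028])]
turn first (deg) [-0.0675  0.0315 -0.0421] then shift(cm) [ 0.2189 -0.3623 -1.8983] | shift in present axes [ 0.2176 -0.3647 -1.898 ]
```

View pics/w5.png

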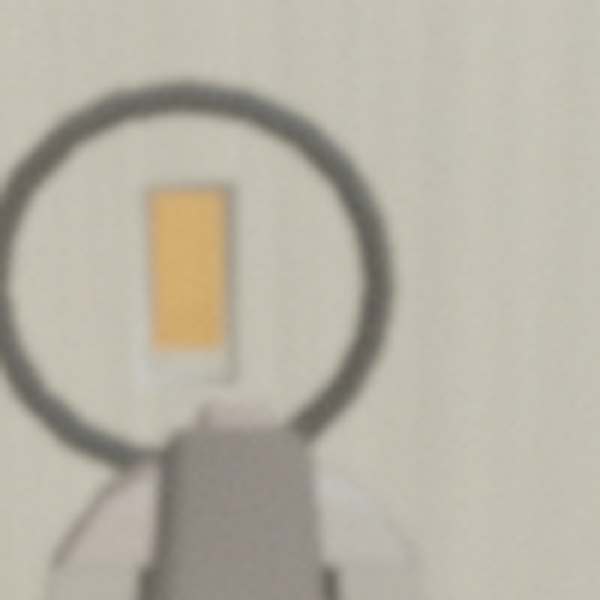

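Request:
drive_tool([
  [-0.23,-0.5,1,0,0,0,-1],
  [0,0,1,0,0,0,-1],
  [0,0,1,0,0,0,-1],
  [0,0,1,0,0,0,-1],
  [0,0,1,0,0,0,-1],
  [0,0,0.8,0,0,0,-1],
  [0,0,0,0,0,0,-1],
  [0,0,0,0,0,0,-1],
  [0,0,0,0,0,0,-1],
])

```text
t: 8.8
tcp_pos: [0.5768, -0.2326, 0.1459]
tool_rot: [-0.256, 0.126, 0.958, 0.033]
force: [0.9, -0.5, -1.4]
gripper_width: 0.0094
```

```bash
cat >> h.py <<'E'
LM=np.array([.5544,-.2260,.1050])
def rel():
    p,R=rotT(); s=bot.observe(); Rl=target(0,0,0,75,30)[1]
    d=Rl.inv().apply(p-LM)*1000; print("t",s["t"],"TCP in lock-tool axes mm",d,"key tip est",d+[-.5,0,38],"F tool",R.inv().apply(s["force"]),"M tool",R.inv().apply(s["torque"]),"ang",np.degrees((Rl.inv()*R).as_rotvec()),"w",s["gripper_width"],"q",s["joint_pos"])
E
python3 - <<'E'
from h import *
f=wrist(); save(f,"w6",(230,190,390,310),5); rel()
E
```

```text
t 8.85 TCP in lock-tool axes mm [  0.2397  -0.5876 -47.1308] key tip est [-0.2603 -0.5876 -9.1308] F tool [-0.157  -0.1515  1.2117] M tool [ 0.0218 -0.3135 -0.0182] ang [ 0.0649 -0.0374  0.0509] w 0.009224262531037516 q [-0.5043  0.8559  1.1119 -0.1221  1.6829 -1.7948]
```

View pics/w6.png

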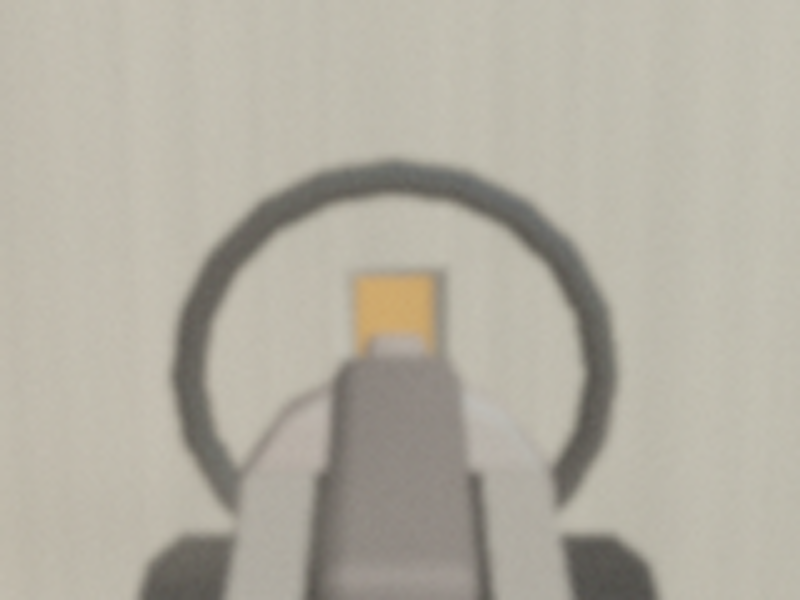

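The blade at (399,345) is centred on the slot (350–445) to about 0.3 mm. I'll insert in stages, watching the force.

Request:
drive_tool([
  [0,0,0.4,0,0,0,-1],
  [0,0,0.4,0,0,0,-1],
  [0,0,0.3,0,0,0,-1],
  [0,0,0.2,0,0,0,-1],
  [0,0,0.2,0,0,0,-1],
  [0,0,0,0,0,0,-1],
])

```text
t: 9.45
tcp_pos: [0.5687, -0.2303, 0.1322]
tool_rot: [-0.257, 0.126, 0.957, 0.034]
force: [0.5, -0.0, -0.7]
gripper_width: 0.0096
```

```bash
python3 -c "
from h import *
rel()"
```

```text
t 9.45 TCP in lock-tool axes mm [  0.65    -0.5    -30.9921] key tip est [ 0.15   -0.5     7.0079] F tool [-0.7672  0.129   0.3645] M tool [ 0.0316 -0.3245 -0.016 ] ang [0.0311 0.0891 0.0446] w 0.009602289370254088 q [-0.507   0.8611  1.1443 -0.1229  1.6475 -1.7927]
```

The blade is in the hole with no force. I'll continue to the collar.

Request:
drive_tool([
  [0,0,0.3,0,0,0,-1],
  [0,0,0.3,0,0,0,-1],
  [0,0,0.3,0,0,0,-1],
  [0,0,0.2,0,0,0,-1],
  [0,0,0.2,0,0,0,-1],
  [0,0,0.1,0,0,0,-1],
  [0,0,0,0,0,0,-1],
])

```text
t: 10.15
tcp_pos: [0.5621, -0.2286, 0.1202]
tool_rot: [-0.257, 0.126, 0.957, 0.033]
force: [0.1, 0.6, -0.7]
gripper_width: 0.009
```

```bash
python3 -c "
from h import *
rel()"
```

```text
t 10.15 TCP in lock-tool axes mm [  0.5916  -0.5418 -17.2461] key tip est [ 0.0916 -0.5418 20.7539] F tool [-0.2936  0.6462  0.6691] M tool [ 0.0032 -0.2823 -0.0072] ang [0.0384 0.0626 0.0477] w 0.00904736684622845 q [-0.5092  0.8659  1.1718 -0.1238  1.6148 -1.7907]
```

Request:
drive_tool([
  [0,0,0.1,0,0,0,-1],
  [0,0,0.1,0,0,0,-1],
  [0,0,0.05,0,0,0,-1],
  [0,0,0,0,0,0,-1],
  [0,0,0,0,0,0,-1],
])

```text
t: 10.65
tcp_pos: [0.5617, -0.2285, 0.1192]
tool_rot: [-0.256, 0.126, 0.958, 0.033]
force: [1.2, 0.0, 5.8]
gripper_width: 0.0092
```

```bash
python3 -c "
from h import *
rel()"
```

```text
t 10.65 TCP in lock-tool axes mm [  0.4373  -0.576  -16.0973] key tip est [-0.0627 -0.576  21.9027] F tool [ 1.8958  0.3093 -5.5982] M tool [-0.0722 -0.0713 -0.0294] ang [ 0.0602 -0.0524  0.0556] w 0.009247190860661262 q [-0.5094  0.8656  1.1751 -0.1238  1.6097 -1.7904]
```

The key is home: estimated tip depth is 21.9 mm, with 5.6 N at the collar. Now I'll turn it clockwise, which is +z of the tool.

Request:
drive_tool([
  [0,0,0,0,0,5,-1],
  [0,0,0,0,0,5,-1],
  [0,0,0,0,0,5,-1],
  [0,0,0,0,0,5,-1],
  [0,0,0,0,0,5,-1],
  [0,0,0,0,0,5,-1],
  [0,0,0,0,0,5,-1],
  [0,0,0,0,0,5,-1],
  [0,0,0,0,0,5,-1],
  [0,0,0,0,0,5,-1],
  [0,0,0,0,0,5,-1],
  [0,0,0,0,0,5,-1],
  [0,0,0,0,0,5,-1],
  [0,0,0,0,0,5,-1],
  [0,0,0,0,0,0,-1],
])

```text
t: 12.15
tcp_pos: [0.5621, -0.2289, 0.1189]
tool_rot: [-0.228, 0.653, 0.712, -0.12]
force: [3.6, -0.7, 5.4]
gripper_width: 0.0091
```

```bash
python3 -c "
from h import *
rel(); f=bot.grab_frame('scene'); save(f,'s7',(190,110,370,300),3)"
```

```text
t 12.15 TCP in lock-tool axes mm [ -0.1393  -0.7953 -16.0801] key tip est [-0.6393 -0.7953 21.9199] F tool [ 0.0829  0.5138 -6.532 ] M tool [-0.2963 -0.1818  0.0154] ang [-0.0014 -0.1689 70.0536] w 0.009065342960539019 q [-0.5095  0.8659  1.1747 -0.124   1.6084 -0.5687]
```

View pics/s7.png

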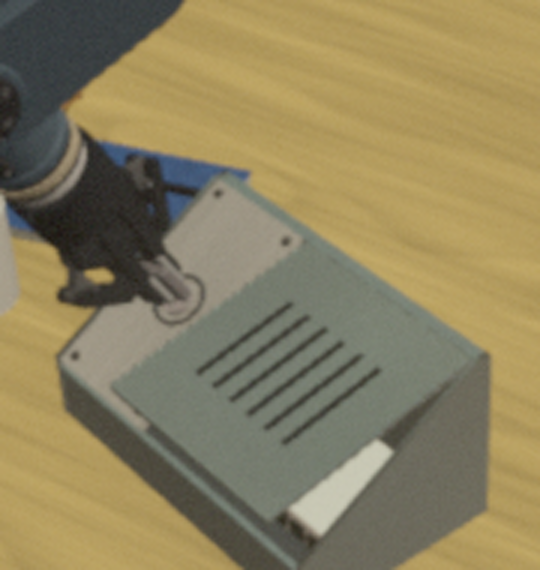

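The lid has sprung ajar: its lower corner is raised at about (110,385) with a gap at (300,520). I'll turn the last few degrees to the stop.

Request:
drive_tool([
  [0,0,0,0,0,2.5,-1],
  [0,0,0,0,0,2.5,-1],
  [0,0,0,0,0,2,-1],
  [0,0,0,0,0,0,-1],
  [0,0,0,0,0,0,-1],
])

```text
t: 12.7
tcp_pos: [0.5621, -0.2289, 0.1189]
tool_rot: [-0.221, 0.695, 0.672, -0.133]
force: [3.7, -0.1, 5.0]
gripper_width: 0.0093
```

```bash
python3 -c "
from h import *
rel()"
```

```text
t 12.7 TCP in lock-tool axes mm [ -0.154   -0.8468 -16.1133] key tip est [-0.654  -0.8468 21.8867] F tool [ 0.6789  0.8365 -6.1368] M tool [-0.3158 -0.1004 -0.026 ] ang [-0.0153 -0.1753 76.9471] w 0.00930227468631125 q [-0.5095  0.8658  1.1747 -0.124   1.6084 -0.4485]
```

Request:
drive_tool([
  [0,0,0,0,0,2,-1],
  [0,0,0,0,0,2,-1],
  [0,0,0,0,0,2,-1],
  [0,0,0,0,0,0,-1],
  [0,0,0,0,0,0,-1],
])

```text
t: 13.2
tcp_pos: [0.5621, -0.229, 0.1188]
tool_rot: [-0.213, 0.729, 0.634, -0.145]
force: [3.5, -1.1, 4.7]
gripper_width: 0.0092
```

```bash
python3 -c "
from h import *
rel()"
```

```text
t 13.2 TCP in lock-tool axes mm [ -0.1958  -0.88   -16.0832] key tip est [-0.6958 -0.88   21.9168] F tool [-0.3173  0.7702 -5.9256] M tool [-0.3571 -0.1043  0.0328] ang [-0.0214 -0.1816 82.9457] w 0.009216818400948424 q [-0.5095  0.8659  1.1747 -0.1241  1.6083 -0.3438]
```

Request:
drive_tool([
  [0,0,0,0,0,2,-1],
  [0,0,0,0,0,2,-1],
  [0,0,0,0,0,0,-1],
  [0,0,0,0,0,0,-1],
])

```text
t: 13.6
tcp_pos: [0.5621, -0.229, 0.1188]
tool_rot: [-0.208, 0.75, 0.609, -0.152]
force: [3.9, -0.4, 6.3]
gripper_width: 0.0092
```

```bash
python3 -c "
from h import *
rel()"
```

```text
t 13.6 TCP in lock-tool axes mm [ -0.1808  -0.8988 -16.0935] key tip est [-0.6808 -0.8988 21.9065] F tool [ 0.6032  0.2377 -7.3543] M tool [-0.3808 -0.0666 -0.0877] ang [-0.0229 -0.1865 86.9347] w 0.009220136211457343 q [-0.5095  0.8659  1.1747 -0.1242  1.6083 -0.2741]
```

The moment is now reversing slightly against the turn (−0.09 N m), and 87° is past 74.5° plus the blade's play. That puts the lock at or very near its stop. I'll release and back out.

Request:
drive_tool([
  [0,0,0,0,0,0,-0.7],
  [0,0,0,0,0,0,-0.5],
  [0,0,0,0,0,0,-0.2],
  [0,0,0,0,0,0,0],
  [0,0,0,0,0,0,0],
  [0,0,0,0,0,0,0],
  [0,0,-0.5,0,0,0,0],
  [0,0,-1,0,0,0,0],
  [0,0,-2,0,0,0,0],
  [0,0,-2,0,0,0,0],
  [0,0,-2,0,0,0,0],
  [0,0,-2,0,0,0,0],
  [0,0,-2,0,0,0,0],
  [0,0,-2,0,0,0,0],
  [0,0,0,0,0,0,0],
  [0,0,0,0,0,0,0],
])

```text
t: 15.2
tcp_pos: [0.6265, -0.2457, 0.2354]
tool_rot: [-0.209, 0.751, 0.608, -0.153]
force: [0.3, -0.4, -0.5]
gripper_width: 0.0425
```

```bash
python3 - <<'E'
from h import *
rel(); f=wrist(); g=bot.grab_frame('scene')
A=cv2.resize(f["pixels"],(440,330)); B=cv2.resize(g["pixels"][130:330,190:370],(360,400),interpolation=cv2.INTER_CUBIC)
o=np.zeros((400,800,3),np.uint8);o[:330,:440]=A;o[:,440:]=B;cv2.imwrite("pics/end.png",o[...,::-1])
P=pts(f); d=target(0,0,0,75,30)[1].inv().apply((P.reshape(-1,3)-LM)).reshape(480,640,3)*1000
h=-d[...,2]; m=(f["z_map"]>0)&(abs(d[...,0])<30)&(abs(d[...,1])<30)&(h>42)&(h<60)
q=d[m]; print("bow top",len(q),q.mean(0),np.percentile(-q[:,2],[50,95]),cv2.minAreaRect(q[:,:2].astype(np.float32)))
E
```

```text
t 15.2 TCP in lock-tool axes mm [   0.4825   -0.4268 -150.2563] key tip est [  -0.0175   -0.4268 -112.2563] F tool [-0.3682  0.5967  0.2143] M tool [-0.1905 -0.0074  0.0015] ang [ 0.0342 -0.0545 87.0457] w 0.04249830465929654 q [-0.489   0.8504  0.8661 -0.1218  1.9346 -0.2927]
bow top 907 [ -0.3367   0.0304 -50.4236] [50.6333 51.8095] ((-0.4374845027923584, -0.9954280853271484), (37.74239730834961, 9.972418785095215), 84.8406982421875)
```

View pics/end.png

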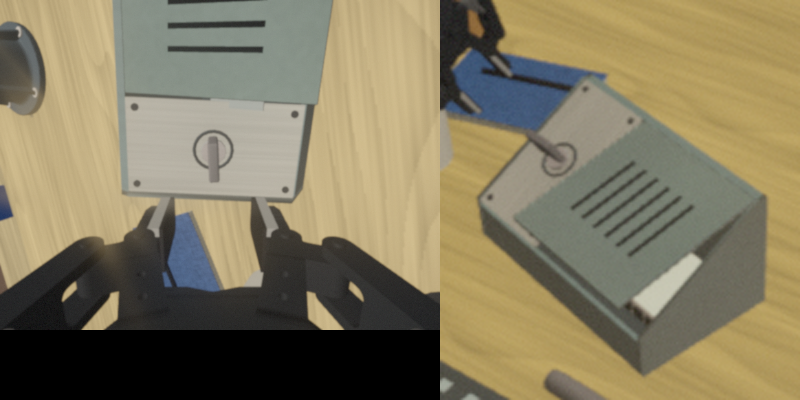

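The end picture shows the bow standing turned in the ring, at (213,158) in the left view. The lid is ajar and the gripper is clear. The bow top is 50.6 mm above the panel (51 expected when home), turned 85°.

```bash
python3 - <<'E'
from h import *
f=bot.grab_frame("top"); P=pts(f); m=(P[...,2]>.08)&(P[...,2]<.1)&(abs(P[...,0]-.56)<.04)&(abs(P[...,1]-.31)<.04); print("spare",P[m].mean(0),m.sum())
print(bot.hand_in())
E
```

```text
spare [0.5646 0.3088 0.089 ] 106
the job is handed in; nothing more can be done
None
```

The flat-bow key is turned in the lock, the lid has sprung ajar, and the gripper has let go. I handed the job in at about 15 s, and it gave no verdict.

**What I did:** I took the key from the stand and pushed it home, with about 6 N of contact at the collar. I then turned the tool 87° clockwise, released the key and backed away about 13 cm.

**Last checks:**
- **Key depth:** the bow's top is 50.6 mm above the panel, against 51 mm when fully home.
- **Turn:** the bow stands at about 85°.
- **Lid:** it is visibly ajar in both the scene and wrist pictures. I did not measure its angle.
- **Other key:** the round-headed key is within 1 mm of where it started.
- **Bystanders:** I did not re-measure the screwdriver, wall socket or mug. Nothing in the moves or forces suggested the arm touched them.

**Unsure:** I felt no sharp stop in the turning moment, only about 0.09 N m at the end. So I infer the lock is at its stop from the turn angle, which exceeds the lock's 74.5° by about the blade's play.

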